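# Load the rebuild kit tray on the vehicle-electronics bench

## Robot

A 6-joint arm with a two-finger parallel gripper is mounted at the origin on the work surface. World frame = base frame: x ahead of the robot, y to its left, z up, the work surface at z = 0. Lengths are in mm, angles in degrees, forces in N, time in s.
With the tool pointing down it reaches from about 275 to 725 mm from the base axis. Payload 5.6 kg.
Tool frame: the origin (TCP) lies at the centre of the arm's flange, where the gripper is bolted on; the fingertips stand 173 mm ahead of it and the grasp point (between the pads) lies 155 mm ahead of it (ctrl.tcp_to_tips is the distance from the TCP to the fingertips, in mm); z points along the fingers, y is the line along which they close (so a half turn about z gives the same grasp; the last joint's range is limited). The gripper opens to 85 mm and grips with 20 to 120 N. Pads are 22 mm wide; open, the fingers measure 114 mm over their backs; the gripper's body (76 mm by 85 mm) begins 54 mm behind the grasp point. The pads swing forward as they close: fully open they stand 13 mm farther back than shut.
Start: joints at [-55.027, 14.616, 6.199, 0, -81.583, -16.306], TCP at [176.056, -521.054, 404.683] pointing down, gripper open.
Joint ranges: [-168.99, 168.99], [-69.2, 112.95], [-62.41, 85.93], [-164.36, 98.24], [-168.68, -3.75], [-174.98, 174.98]. Speed limits (degrees/s): [147.25, 147.25, 180, 180, 180, 180].

## Interface

Orientations are given as a 3x3 rotation matrix whose columns are the frame's x, y, z axes.
In Python, from station import ctrl, eyes, order gives the robot as it stands.
- The arm moves only by the tool step_arm, never from a script. Its argument "rows" is one flat list of numbers, 4 for each row, row after row: the shift along the tool's x, y, z in mm, then the turn about the tool's z in degrees. In form: [x, y, z, roll, x, y, z, roll, ...]. A call has 1 to 8 rows; each row is the pose to reach, as a shift and turn from the pose commanded when the call began, along the tool's axes at that moment; what a row does not reach only later rows make up. A row lasts 1/12 s, in which the tool goes at most 41.7 mm and 7.16 degrees, less where a joint would pass 70% of its speed; a pose out of reach is approached as far as the arm can. A call with a gripper value outside its range is refused whole. "claw" is the gripper's target within -1 to 1 (fully open at 1, half-way at 0, shut at -1), set as the call begins (left out, the last holds). The fingers move at their own pace and stop on an object; the grip force is fixed at half the most. Time passes only in rows, so rows that repeat a pose let the fingers close. It gives the time, the measured TCP pose, the force, the opening and the grip force at its end, in the units of the state.
- ctrl.read_state(): the state, without advancing time (a new reading comes with each control period).
- eyes.snapshot(name): name is "side" or "top"; returns a dict with "frame" (480x640x3 uint8, red, green, blue), "intrinsics" (3x3 intrinsics, pixels), "view" (4x4, takes a point from world to camera coordinates). Camera axes: x right, y up, looking along -z (the intrinsics and any distortion apply to the point x, -y, -z); pixel columns grow to the right and rows downward; lengths in mm; the calibration is good to about 2 mm. A picture is of the moment at which its call begins. There is no depth.
- order.job_done(): hands the job in; it is judged then, once.
The state is a dict: "time_s": time; "qpos": joint angles; "qvel": joint speeds; "effort": joint torques, N m; "eef_pos": TCP position; "orientation": TCP orientation; "ft_force": force on the tool from outside, world axes, zero at the start; "ft_torque": the same for the moment, N m; "width": finger opening in mm; "gripper_force": force on a finger pad.
Only numpy, scipy, OpenCV 4.12 (cv2) and the standard library are available. Lean on these libraries where they do the work, as an engineer would, in place of code of your own. Each camera call takes 0.05 s, during which the arm holds its last target. There are 200 camera calls.

## Task

Load the kit tray with the loose parts for this rebuild: stand the plain cube relay, the small oblong relay, the fat capacitor and the finned heat sink upright on the floor of the pocket cut for each (square, small oblong, round and long). Leave the relay with the steel mounting tab and the slim capacitor standing where they are; they belong to another job.

Things in the scene. Friction and masses are not known exactly. Their poses are not given: they have to be found in the camera images.
- relay_cube: The plain cube relay: black plastic body 36 by 36 mm in plan, 40 mm high in all, about 60 g, no tab. It stands on four flat brass blades, 11 mm long, under its body. Origin: centre of its underside, at the blades' feet; x and y square to its faces, z up.
- relay_small: The small oblong relay: black plastic body 30 mm (x) by 20 mm (y) in plan, 36 mm high in all, about 30 g. It stands on four flat brass blades, 11 mm long, under its body. Origin: centre of its underside, at the blades' feet; z up.
- cap_fat: The fat capacitor: a bare aluminium can 42 mm in diameter and 52 mm high with a black top disc and two screw terminals standing 8 mm above it, about 110 g. It stands on its flat base. Origin: centre of its underside, z up along the can.
- heat_sink: The finned aluminium heat sink: 64 mm long (x), 24 mm wide over the fins (y), 36 mm high, about 60 g; the upright fins can be gripped across the 24 mm. Origin: centre of its underside, z up.
- relay_tab: Another job's relay, to be left: the same black 36 by 36 by 40 mm body, but with a flat steel mounting tab, 20 mm wide, standing out 17 mm from one side (its +x side) level with the top. Origin: centre of the underside of its body, z up.
- cap_slim: Another job's capacitor, to be left: like the fat one and as high (52 mm, terminals 8 mm more), but only 25 mm in diameter. Origin: centre of its underside, z up.
- pocket_square: The insert with the square pocket, 54 by 54 mm, for the cube relay. Grey insert block, 94 (x) by 82 (y) by 16 mm high, fixed in the black tray; one pocket 12 mm deep in its middle. Origin: centre of its underside, 5 mm above the table; pocket floor 4 mm, top face 16 mm above the origin; z up. Four inserts, in varying quarters, lie two by two, turned alike, in a tray 202 by 178 mm, 18 mm high.
- pocket_oblong: The insert with the small oblong pocket, 46 mm (x) by 36 mm (y), for the small relay. Grey insert block, 94 (x) by 82 (y) by 16 mm high, fixed in the black tray; one pocket 12 mm deep in its middle. Origin: centre of its underside, 5 mm above the table; pocket floor 4 mm, top face 16 mm above the origin; z up.
- pocket_round: The insert with the round pocket, 62 mm in diameter, for the fat capacitor. Grey insert block, 94 (x) by 82 (y) by 16 mm high, fixed in the black tray; one pocket 12 mm deep in its middle. Origin: centre of its underside, 5 mm above the table; pocket floor 4 mm, top face 16 mm above the origin; z up.
- pocket_long: The insert with the long pocket, 82 mm (x) by 42 mm (y), for the heat sink. Grey insert block, 94 (x) by 82 (y) by 16 mm high, fixed in the black tray; one pocket 12 mm deep in its middle. Origin: centre of its underside, 5 mm above the table; pocket floor 4 mm, top face 16 mm above the origin; z up.
Mind the look-alikes: they are no part of the job. Leave any blue look-alike of the cap_fat alone.

How it is judged:
By the outcome, as a careful person would: the job done as asked, in the order asked, and still so for the second after the job is handed in, with the robot touching nothing.
It also fails if it takes over 104 s, if anything falls off the work surface, if the arm or the gripper's body presses on something with over 40 N, if the wrist force passes 120 N, or if a joint passes its speed limit or range.

## Working session

There is one attempt and no reset: what is moved stays moved. The work goes in short steps, Python scripts to look and compute and a tool call to move; the robot and the scene stay as the last step left them, time stands still between calls to the robot, and variables do not carry over. Pictures are saved under pics/ and viewed, at most 14 in all, crops included, and the job is handed in when it is done.

Besides the shell and the picture viewer there is one more tool, called after "Request:" by a JSON object that holds its "method" and its "body". step_arm: Moves the arm, as the interface text tells. Its arguments: {"type":"object","properties":{"rows":{"type":"array"},"claw":{"type":"number"}},"required":["rows"]}

```bash
mkdir -p pics; ls; cat > h.py <<'E'
import numpy as np, cv2
from station import ctrl, eyes, order
def snap(n,f=None):
    s=eyes.snapshot(n)
    if f: cv2.imwrite('pics/'+f,cv2.cvtColor(s['frame'],cv2.COLOR_RGB2BGR))
    return s
def ray(s,u,v,z):
    K=np.array(s['intrinsics']);V=np.array(s['view']);R=V[:3,:3];t=V[:3,3]
    d=np.linalg.solve(K,[u,v,1.]);d=R.T@np.array([d[0],-d[1],-d[2]]);c=-R.T@t
    return (c+d*(z-c[2])/d[2])[:2]
def proj(s,p):
    V=np.array(s['view']);q=V[:3,:3]@np.array(p)+V[:3,3];q=np.array(s['intrinsics'])@[q[0],-q[1],-q[2]];return q[:2]/q[2]
E
python3 - <<'E'
from h import *
for n in('top','side'):
    s=snap(n,n+'0.png');print(s.keys(),s['intrinsics'],s['view'])
st=ctrl.read_state();print({k:np.round(v,2).tolist() for k,v in st.items()})
E
```

```text
pics
dict_keys(['frame', 'intrinsics', 'view']) [[580.81610552   0.         320.40270466]
 [  0.         580.81610552 234.43227844]
 [  0.           0.           1.        ]] [[ 5.49200078e-02 -9.98482489e-01  4.06345813e-03 -4.58045872e+01]
 [ 9.76322962e-01  5.45530376e-02  2.09326155e-01 -5.72583825e+02]
 [-2.09230175e-01 -7.52894662e-03  9.77837435e-01 -1.04748038e+03]
 [ 0.00000000e+00  0.00000000e+00  0.00000000e+00  1.00000000e+00]]
dict_keys(['frame', 'intrinsics', 'view']) [[466.6804034    0.         327.18111306]
 [  0.         466.6804034  242.69758617]
 [  0.           0.           1.        ]] [[ 9.96407036e-01 -8.44824610e-02  5.97763693e-03 -5.52191260e+02]
 [ 5.56355876e-02  7.06126280e-01  7.05896846e-01 -4.27059663e+01]
 [-6.38568693e-02 -7.03028015e-01  7.08289426e-01 -9.14405407e+02]
 [ 0.00000000e+00  0.00000000e+00  0.00000000e+00  1.00000000e+00]]
{'time_s': 0.1, 'qpos': [-55.03, 14.65, 6.14, -0.02, -81.58, -16.31], 'qvel': [-0.04, -0.14, 0.21, 0.14, 0.06, 0.18], 'effort': [-0.0, -38.76, 23.85, 5.38, -0.0, 0.0], 'eef_pos': [176.03, -520.91, 403.9], 'orientation': [[-0.95, -0.32, -0.0], [-0.32, 0.95, 0.0], [0.0, 0.0, -1.0]], 'ft_force': [0.13, 0.55, 0.57], 'ft_torque': [-0.04, -0.02, 0.02], 'gripper_force': 0.0, 'width': 85.11}
```

View pics/top0.png

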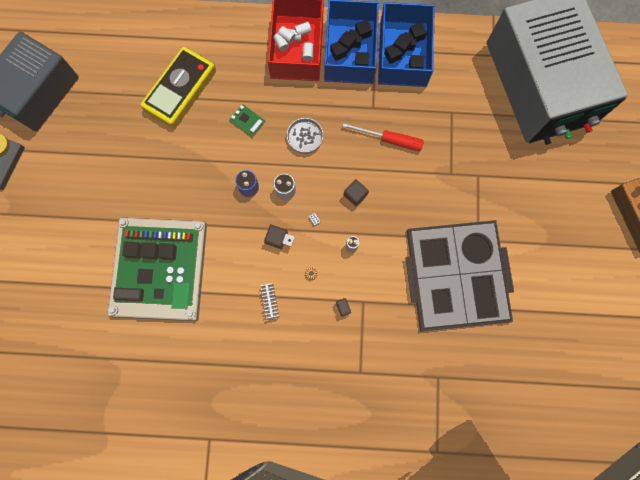

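View pics/side0.png

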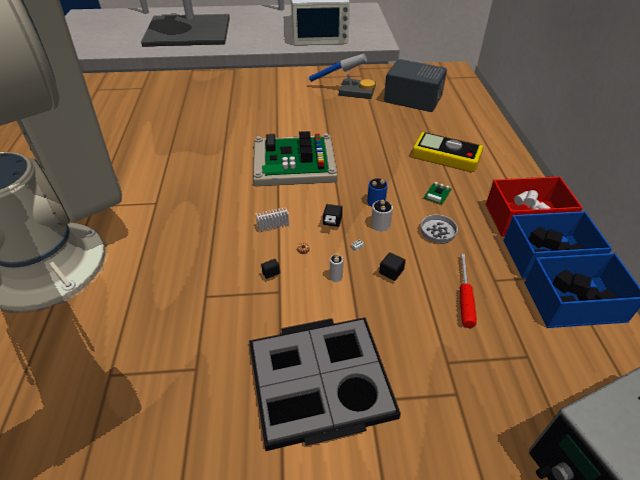

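Top view shows these candidates:
- **Cube relay:** (356,192) is plain. (278,237) has the tab and stays, and the blocks in the blue bins and on the PCB are not ours.
- **Small relay:** (343,307).
- **Fat cap:** silver at (284,184). (246,183) is the blue look-alike and (352,243) is the slim one, so both stay.
- **Heat sink:** (269,302).
- **Pockets:** square (434,252), round (477,248), oblong (442,301), long (485,297).

I'll check these choices in a close crop.

```bash
python3 - <<'E'
from h import *
print(ctrl.tcp_to_tips)
im=cv2.imread('pics/top0.png')
cv2.imwrite('pics/c1.png',cv2.resize(im[165:335,225:525],(800,453),interpolation=cv2.INTER_CUBIC))
im=cv2.imread('pics/side0.png')
cv2.imwrite('pics/c2.png',cv2.resize(im[170:450,240:420],(386,600),interpolation=cv2.INTER_CUBIC))
E
```

```text
173.4
```

View pics/c1.png

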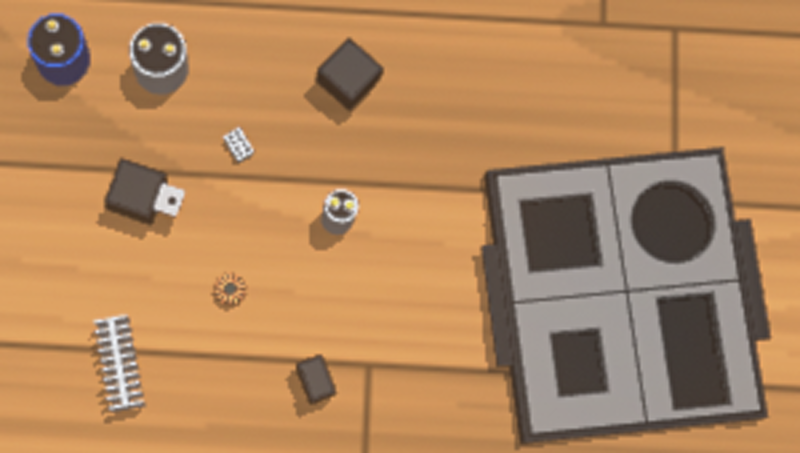

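The crop shows the plain cube at (350,73), a clear tab at (170,198) on the other relay, and the bare-metal rim of the fat can at (158,52) beside the blue one at (57,45). The choices hold. Next I measure positions.

```bash
cat > m.py <<'E'
from h import *
s=snap('top');im=s['frame'];g=im.max(2).astype(int);sat=g-im.min(2)
V=np.array(s['view']);print('cam',(-V[:3,:3].T@V[:3,3]).round())
def rect(mask,z,name):
    c,_=cv2.findContours(mask.astype(np.uint8),0,1);c=max(c,key=cv2.contourArea)
    w=np.array([ray(s,u,v,z) for u,v in c[:,0]],np.float32)
    r=cv2.minAreaRect(w);print(name,np.round(r[0],1),np.round(r[1],1),round(r[2],1),'mean',w.mean(0).round(1));return r
def win(m,u,v,a,b=None):
    o=np.zeros_like(m);b=b or a;o[v-b:v+b,u-a:u+a]=m[v-b:v+b,u-a:u+a];return o
if __name__=='__main__':
    for (u,v,n) in[(356,192,'cube'),(343,307,'small'),(284,184,'cap')]:
        print(n);print(g[v-10:v+14:2,u-13:u+14:2])
    grey=(sat<25)&(g>100)
    rect(cv2.morphologyEx(win(grey,460,275,56).astype(np.uint8),cv2.MORPH_CLOSE,np.ones((5,5))),21,'tray')
    hs=win(sat<60,269,302,16,24);rect(cv2.morphologyEx(hs.astype(np.uint8),cv2.MORPH_CLOSE,np.ones((5,5))),36,'sink')
    for u,v,n in[(434,252,'sq'),(477,248,'rd'),(442,301,'ob'),(485,297,'lg')]:
        rect(win((g<95),u,v,20,25),21,n)
    for u,v,n,z in[(356,192,'cube',40),(343,307,'small',36)]:
        for t in (75,): rect(win((g>50)&(g<t+15)&(sat<25),u,v,16),z,n)
    for u,v,n in[(284,180,'cap')]:
        rect(win((sat<30),u,v,13,13),52,n)
E
python3 m.py
```

```text
cam [ 342.  -22. 1144.]
cube
[[198 198 198 200 186  86  97  93 119 196 201 201 201 201]
 [197 197 198 184  88  96  99  98  94 103 191 199 198 199]
 [198 200 186  87  96  98  98  98  98  94  94 189 197 196]
 [198 183  86  96  99  98  98  98  98  98  97  95 188 197]
 [196  85  97  98  99  98  98  98  98  98  98  98  86 195]
 [161  73  94  99  99  99  99  99  98  99  99  89  73 201]
 [126  64  73  91  99  99  99  98 100  99  90  67 123 206]
 [136  71  65  72  92 100  99 100 100  91  68  93 197 200]
 [138 135  78  65  69  89  98 100  91  69  78 190 195 195]
 [140 140 137  88  65  68  85  94  71  74 155 199 197 197]
 [135 135 135 137  89  66  67  71  74 152 196 194 194 195]
 [132 132 133 133 134  97  65  74 148 190 189 187 187 188]]
small
[[224 224 224 224 225 225 227 222 227 226 225 226 225 225]
 [160 164 169 175 179 130 107  91 146 205 209 215 218 221]
 [179 176 172 110  91  98 105 105  94 141 138 136 135 139]
 [207 208 204  96  97 107 106 107  96 182 189 187 185 181]
 [209 209 149 107  87 107 106 107 105 124 206 202 202 201]
 [210 164 146 143  78 105 106 107 106  99 208 208 208 207]
 [
[... 864 characters left out ...]
80 135 170 103 145 205]
 [185 137 118 116 199 189 141 154 222 145 102 105 147 201]
 [140 143 140 105 103 107 115 114 104 105 104 106 198 200]
 [140 142 142 117 104 105 107 107 106 105 104 152 206 204]]
tray [ 519.3 -289.1] [190.6 167. ] 8.8 mean [ 518.4 -289.1]
sink [444.6  76.9] [67.  26.2] 14.4 mean [444.7  76.8]
sq [ 560.2 -240.2] [53.  53.1] 8.7 mean [ 560.1 -240.5]
rd [ 573.3 -322.8] [58.9 57.9] 46.2 mean [ 573.2 -322.9]
ob [ 465.7 -254.9] [45.5 35. ] 8.6 mean [ 465.5 -255.2]
lg [ 478.7 -337.7] [81.4 41.4] 8.8 mean [ 478.1 -337.8]
cube [670.4 -78.9] [34.  32.8] 50.7 mean [667.  -75.9]
small [430.1 -70.7] [0. 0.] 0.0 mean [430.1 -70.7]
cap [675.1  62.9] [36.8 39.4] 3.2 mean [672.3  62.4]
```

```bash
python3 - <<'E'
from m import *
for u,v,n,z in[(356,191,'cube',40),(343,307,'small',36)]:
    rect(cv2.morphologyEx(win((g>83)&(g<114),u,v,16).astype(np.uint8),cv2.MORPH_OPEN,np.ones((3,3))),z,n)
rect(cv2.morphologyEx(win((g<90),284,182,13,13).astype(np.uint8),cv2.MORPH_OPEN,np.ones((3,3))),52,'cap')
s=snap('side');im=s['frame'];g=im.max(2).astype(int)
for n,p in dict(cube=(668,-77,40),small=(430,-70,36),cap=(674,62,52),sink=(444.6,76.9,36),sq=(560,-240,21)).items(): print(n,proj(s,p).round())
E
```

```text
cam [ 342.  -22. 1144.]
cube [672. -79.] [32.5 33.1] 52.1 mean [671.3 -78.6]
small [441.8 -63.9] [29.2 19.9] 21.1 mean [442.7 -64.2]
cap [675.9  64. ] [24.3 31.4] 87.7 mean [675.5  63.7]
cube [391. 260.]
small [264. 266.]
cap [383. 206.]
sink [272. 213.]
sq [343. 344.]
```

View pics/c2.png

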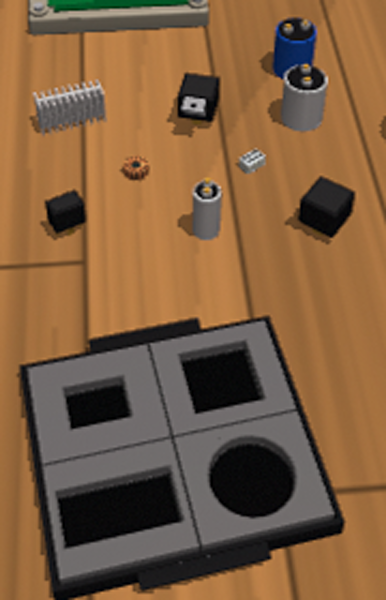

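```bash
cat > plan.py <<'E'
from h import *
def plan(*W):
    st=ctrl.read_state();R=np.array(st['orientation']);p=np.array(st['eef_pos'])
    a=np.degrees(np.arctan2(R[1,1],R[0,1]))
    print('t',st['time_s'],p.round(1),'close',round(a,1),'w',round(st['width'],1),'j',np.round(st['qpos']),'tilt',R[2].round(3))
    for x,y,z,b in W:
        b=a if b is None else a+(b-a+90)%180-90
        r=np.radians(a);Y=np.array([np.cos(r),np.sin(r),0]);Z=np.array([0,0,-1.]);X=np.cross(Y,Z)
        d=np.array([x,y,z])-p
        print((x,y,z),'shift',np.array([X@d,Y@d,Z@d]).round(1),'roll',round(a-b,1),'len',round(np.linalg.norm(d)))
        p=p+d;a=b
E
python3 -c "
from plan import *
plan((420,-300,340,142.1),(671,-78.5,270,None),(671,-78.5,187,None),(671,-78.5,270,None),(559.7,-241,270,98.8),(559.7,-241,197,None))"
```

```text
t 0.25 [ 176.1 -521.   404.3] close 108.7 w 85.0 j [-55.  15.   6.  -0. -82. -16.] tilt [ 0.     0.001 -1.   ]
(420, -300, 340) shift [-301.8  131.3   64.3] roll -33.4 len 335
(671, -78.5, 270) shift [-329.  -62.   70.] roll 0.0 len 342
(671, -78.5, 187) shift [ 0.  0. 83.] roll 0.0 len 83
(671, -78.5, 270) shift [  0.   0. -83.] roll 0.0 len 83
(559.7, -241, 270) shift [196.6 -12.    0. ] roll 43.3 len 197
(559.7, -241, 197) shift [ 0.  0. 73.] roll 0.0 len 73
```

Request:
{"method": "step_arm", "body": {"rows": [-20,9,4,-4,-56,24,12,-8,-95,41,20,-13,-135,59,29,-18,-175,76,37,-23,-215,93,46,-27,-250,109,53,-31,-270,117,57,-33.4], "claw": 0.6}}

```text
time_s: 0.92
eef_pos: [396.0, -321.4, 347.0]
orientation: [[-0.611, -0.792, -0.0], [-0.792, 0.611, 0.001], [-0.001, 0.001, -1.0]]
ft_force: [1.2, -0.5, 0.4]
width: 68.4
gripper_force: 0.0
```

```bash
python3 -c "
from plan import *
plan((671,-78.5,270,142.1),(671,-78.5,187,None))"
```

```text
t 0.9167 [ 396.  -321.4  347. ] close 142.3 w 68.4 j [-21.  12.  -6.  -0. -72. -16.] tilt [-0.001  0.001 -1.   ]
(671, -78.5, 270) shift [-360.2  -69.3   77. ] roll 0.2 len 375
(671, -78.5, 187) shift [ 0.  0. 83.] roll 0.0 len 83
```

Request:
{"method": "step_arm", "body": {"rows": [-20,-4,4,0,-58,-11,12,0,-98,-19,21,0,-138,-27,30,0,-178,-34,38,0,-218,-42,47,0,-258,-50,55,0,-295,-57,63,0]}}

```text
time_s: 1.58
eef_pos: [622.1, -124.3, 284.0]
orientation: [[-0.614, -0.789, -0.0], [-0.789, 0.614, 0.0], [0.0, 0.0, -1.0]]
ft_force: [0.1, -1.1, 0.4]
width: 68.0
gripper_force: 0.0
```

Request:
{"method": "step_arm", "body": {"rows": [-30,-6,6,0,-52,-10,11,0,-65,-12,14,0,-65,-12,14,0,-65,-12,14,0]}}

```text
time_s: 2.0
eef_pos: [670.1, -82.2, 270.1]
orientation: [[-0.614, -0.789, -0.001], [-0.789, 0.614, -0.0], [0.001, 0.001, -1.0]]
ft_force: [-0.4, -0.4, -0.2]
width: 68.4
gripper_force: 0.0
```

```bash
python3 -c "
from plan import *
plan((671,-78.5,187,142.1))
im=snap('top')['frame'];cv2.imwrite('pics/a1.png',cv2.resize(im[120:300,270:450,::-1],(600,600)))"
```

```text
t 2.0 [670.1 -82.2 270.1] close 142.1 w 68.4 j [  6.  32.  13.   0. -71. -44.] tilt [ 0.001  0.001 -1.   ]
(671, -78.5, 187) shift [-3.5  1.5 83.1] roll -0.0 len 83
```

View pics/a1.png

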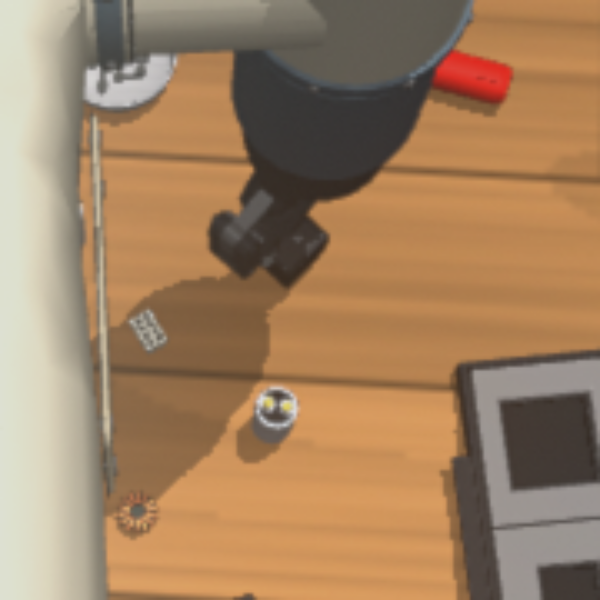

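The gripper hangs over the cube at about (290,245), with one finger at (230,245) and the axis square to its faces. Next: descend and grip.

Request:
{"method": "step_arm", "body": {"rows": [-2,1,15,0,-3.5,1.5,35,0,-3.5,1.5,55,0,-3.5,1.5,72,0,-3.5,1.5,80,0,-3.5,1.5,83,0,-3.5,1.5,83,0]}}

```text
time_s: 2.63
eef_pos: [670.8, -79.3, 188.0]
orientation: [[-0.615, -0.788, -0.0], [-0.788, 0.615, -0.0], [0.0, -0.0, -1.0]]
ft_force: [-0.4, 0.3, 0.1]
width: 68.2
gripper_force: 0.0
```

Request:
{"method": "step_arm", "body": {"rows": [0,0,0,0,0,0,0,0,0,0,0,0,0,0,0,0,0,0,0,0,0,0,0,0,0,0,0,0], "claw": -1}}

```text
time_s: 3.22
eef_pos: [671.7, -78.6, 189.4]
orientation: [[-0.614, -0.789, 0.003], [-0.789, 0.614, -0.0], [-0.001, -0.002, -1.0]]
ft_force: [0.1, -0.7, 6.0]
width: 35.0
gripper_force: 60.0
```

Request:
{"method": "step_arm", "body": {"rows": [0,0,-5,0,0,0,-15,0,0,0,-30,0,0,0,-48,0,0,0,-66,0,0,0,-78,0,0,0,-83,0,0,0,-83,0]}}

```text
time_s: 3.88
eef_pos: [671.4, -78.6, 272.5]
orientation: [[-0.615, -0.789, 0.003], [-0.789, 0.615, 0.0], [-0.002, -0.002, -1.0]]
ft_force: [-0.8, -1.1, -0.1]
width: 34.7
gripper_force: 59.5
```

```bash
python3 -c "
from plan import *
plan((559.7,-241,270,98.8),(559.7,-241,197,None))
snap('side','a2.png')"
```

```text
t 3.8833 [671.4 -78.6 272.5] close 142.1 w 34.7 j [  7.  32.  14.   0. -71. -44.] tilt [-0.002 -0.002 -1.   ]
(559.7, -241, 270) shift [196.8 -11.8   2.5] roll 43.3 len 197
(559.7, -241, 197) shift [ 0.  0. 73.] roll 0.0 len 73
```

View pics/a2.png

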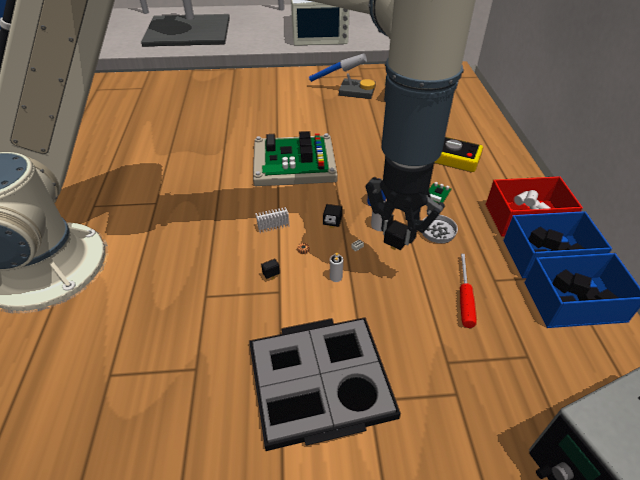

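The cube is held level at (396,235), width 35. Next: carry it to the square pocket.

Request:
{"method": "step_arm", "body": {"rows": [10,-1,0,3,35,-2,0,9,70,-4,1,16,105,-6,1,23,140,-8,2,30,170,-10,2,36,190,-11,2,41,197,-12,2,43.3]}}

```text
time_s: 4.6
eef_pos: [557.1, -243.5, 267.4]
orientation: [[-0.989, -0.145, -0.003], [-0.145, 0.989, 0.001], [0.003, 0.001, -1.0]]
ft_force: [-0.0, 0.8, -0.1]
width: 34.9
gripper_force: 59.5
```

Request:
{"method": "step_arm", "body": {"rows": [0,0,0,0,0,0,0,0,0,0,0,0]}}

```text
time_s: 4.85
eef_pos: [559.7, -240.7, 267.9]
orientation: [[-0.988, -0.154, -0.001], [-0.154, 0.988, 0.0], [0.001, 0.001, -1.0]]
ft_force: [0.5, 0.2, -0.4]
width: 34.9
gripper_force: 59.5
```

```bash
python3 -c "
from plan import *
plan((559.7,-241,199.5,98.8))
snap('side','a3.png')"
```

```text
t 4.85 [ 559.7 -240.7  267.9] close 98.9 w 34.9 j [ -9.  25.   2.  -0. -66. -73.] tilt [ 0.001  0.001 -1.   ]
(559.7, -241, 199.5) shift [ 0.  -0.3 68.4] roll 0.1 len 68
```

Request:
{"method": "step_arm", "body": {"rows": [0,0,10,0,0,0,25,0,0,0,42,0,0,0,56,0,0,0,63,0,0,0,66,0,0,0,67,0,0,0,67,0]}}

```text
time_s: 5.57
eef_pos: [559.8, -241.2, 202.0]
orientation: [[-0.988, -0.153, 0.001], [-0.153, 0.988, -0.0], [-0.0, -0.0, -1.0]]
ft_force: [-0.5, -0.9, -0.6]
width: 35.2
gripper_force: 59.6
```

Request:
{"method": "step_arm", "body": {"rows": [0,0,0.5,0,0,0,1,0,0,0,1.5,0,0,0,1.5,0]}}

```text
time_s: 5.9
eef_pos: [559.5, -241.4, 200.5]
orientation: [[-0.988, -0.152, 0.001], [-0.152, 0.988, -0.0], [-0.001, -0.0, -1.0]]
ft_force: [-0.7, 0.7, -1.3]
width: 34.9
gripper_force: 59.6
```

Request:
{"method": "step_arm", "body": {"rows": [0,0,0.5,0,0,0,1,0,0,0,1.5,0,0,0,1.5,0]}}

```text
time_s: 6.23
eef_pos: [559.4, -241.3, 198.6]
orientation: [[-0.988, -0.152, -0.0], [-0.152, 0.988, 0.0], [0.0, 0.0, -1.0]]
ft_force: [-0.0, 0.2, -0.6]
width: 35.1
gripper_force: 59.6
```

Request:
{"method": "step_arm", "body": {"rows": [0,0,0,0,0,0,0,0,0,0,0,0,0,0,0,0,0,0,0,0], "claw": 0.3}}

```text
time_s: 6.65
eef_pos: [559.5, -241.4, 198.8]
orientation: [[-0.988, -0.152, 0.0], [-0.152, 0.988, -0.0], [-0.0, -0.0, -1.0]]
ft_force: [0.2, -0.1, 0.1]
width: 55.7
gripper_force: 0.0
```

Request:
{"method": "step_arm", "body": {"rows": [0,0,-5,0,0,0,-15,0,0,0,-30,0,0,0,-48,0,0,0,-62,0,0,0,-70,0,0,0,-72,0]}}

```text
time_s: 7.23
eef_pos: [559.9, -241.5, 273.3]
orientation: [[-0.988, -0.153, 0.004], [-0.153, 0.988, -0.001], [-0.004, -0.002, -1.0]]
ft_force: [0.4, 0.0, 0.2]
width: 55.5
gripper_force: 0.0
```

```bash
python3 -c "
from plan import *
plan((442.3,-64,270,111.1),(442.3,-64,187,None),(442.3,-64,270,None),(466,-255.5,270,98.8),(466,-255.5,198,None))"
```

```text
t 7.2333 [ 559.9 -241.5  273.3] close 98.8 w 55.5 j [ -9.  25.   2.   0. -67. -73.] tilt [-0.004 -0.002 -1.   ]
(442.3, -64, 270) shift [ 89.2 193.4   3.3] roll -12.3 len 213
(442.3, -64, 187) shift [ 0.  0. 83.] roll 0.0 len 83
(442.3, -64, 270) shift [  0.   0. -83.] roll 0.0 len 83
(466, -255.5, 270) shift [  46.8 -187.2    0. ] roll 12.3 len 193
(466, -255.5, 198) shift [ 0.  0. 72.] roll 0.0 len 72
```

Request:
{"method": "step_arm", "body": {"rows": [6,12,0,-1,18,40,1,-3,34,74,2,-5,50,108,3,-7,66,142,3,-9,79,172,3,-11,87,189,3,-12,89,193,3,-12.3]}}

```text
time_s: 7.9
eef_pos: [440.1, -62.4, 267.5]
orientation: [[-0.932, -0.362, -0.001], [-0.362, 0.932, 0.001], [0.001, 0.001, -1.0]]
ft_force: [-0.3, -0.4, -0.4]
width: 55.7
gripper_force: 0.0
```

Request:
{"method": "step_arm", "body": {"rows": [0,0,0,0,0,0,0,0,0,0,0,0]}}

```text
time_s: 8.15
eef_pos: [442.6, -64.7, 267.5]
orientation: [[-0.934, -0.359, -0.0], [-0.359, 0.934, -0.0], [0.0, -0.0, -1.0]]
ft_force: [0.4, 0.0, -0.5]
width: 55.5
gripper_force: 0.0
```

```bash
python3 -c "
from plan import *
plan((442.3,-64,187,111.1))
snap('side','a4.png')"
```

```text
t 8.15 [442.6 -64.7 267.5] close 111.0 w 55.5 j [ 12.   8. -23.   0. -59. -81.] tilt [ 0. -0. -1.]
(442.3, -64, 187) shift [ 0.   0.8 80.5] roll -0.1 len 81
```

View pics/a4.png

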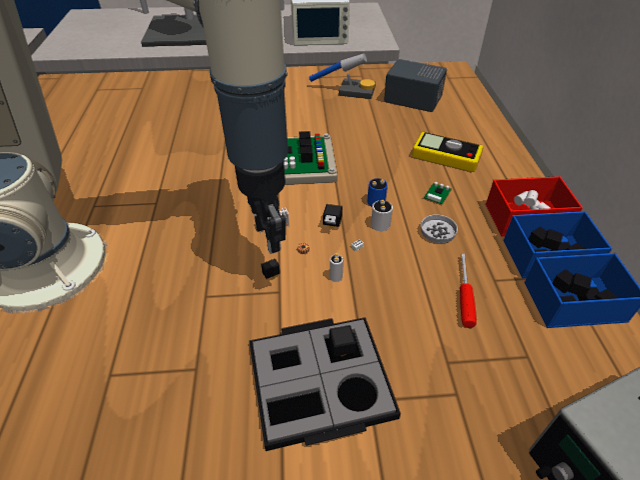

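The cube stands in the square pocket at (343,342). The gripper is over the small relay at (270,268).

Request:
{"method": "step_arm", "body": {"rows": [0,0.5,10,0,0,0.5,28,0,0,0.5,48,0,0,0.5,66,0,0,0.5,76,0,0,0.5,79,0,0,0.5,79,0,0,0.5,79,0]}}

```text
time_s: 8.87
eef_pos: [442.4, -64.1, 189.0]
orientation: [[-0.933, -0.359, 0.0], [-0.359, 0.933, -0.0], [-0.0, -0.0, -1.0]]
ft_force: [1.4, 0.3, -0.6]
width: 55.4
gripper_force: 0.0
```

Request:
{"method": "step_arm", "body": {"rows": [0,0,0,0,0,0,0,0,0,0,0,0,0,0,0,0,0,0,0,0,0,0,0,0,0,0,0,0], "claw": -1}}

```text
time_s: 9.45
eef_pos: [442.3, -63.6, 189.4]
orientation: [[-0.933, -0.36, 0.001], [-0.36, 0.933, -0.0], [-0.001, -0.001, -1.0]]
ft_force: [-1.1, 0.1, 5.9]
width: 18.8
gripper_force: 60.3
```

Request:
{"method": "step_arm", "body": {"rows": [0,0,-5,0,0,0,-15,0,0,0,-30,0,0,0,-48,0,0,0,-66,0,0,0,-78,0,0,0,-81,0,0,0,-81,0]}}

```text
time_s: 10.12
eef_pos: [442.0, -63.6, 270.3]
orientation: [[-0.933, -0.359, 0.002], [-0.359, 0.933, 0.001], [-0.002, -0.0, -1.0]]
ft_force: [-0.3, -0.4, -1.0]
width: 19.0
gripper_force: 59.6
```

Request:
{"method": "step_arm", "body": {"rows": [3,-10,0,1,10,-38,0,3,18,-72,0,5,27,-107,0,7,35,-140,0,9,42,-168,0,11,46,-183,0,12,47,-187,0,12.3]}}

```text
time_s: 10.78
eef_pos: [464.7, -257.8, 267.8]
orientation: [[-0.989, -0.148, -0.003], [-0.148, 0.989, 0.0], [0.003, 0.001, -1.0]]
ft_force: [0.1, 0.1, 0.4]
width: 18.8
gripper_force: 59.6
```

Request:
{"method": "step_arm", "body": {"rows": [0,0,0,0,0,0,0,0,0,0,0,0]}}

```text
time_s: 11.03
eef_pos: [465.0, -254.3, 269.2]
orientation: [[-0.988, -0.153, -0.001], [-0.153, 0.988, 0.001], [0.001, 0.001, -1.0]]
ft_force: [0.1, 0.1, -1.3]
width: 18.6
gripper_force: 59.6
```

```bash
python3 -c "
from plan import *
plan((466.3,-255.5,199,98.8))
im=snap('side')['frame'];cv2.imwrite('pics/a5.png',cv2.resize(im[240:460,220:420,::-1],(545,600)))"
```

```text
t 11.0333 [ 465.  -254.3  269.2] close 98.8 w 18.6 j [-12.  17. -11.  -0. -62. -69.] tilt [ 0.001  0.001 -1.   ]
(466.3, -255.5, 199) shift [-1.1 -1.4 70.2] roll 0.0 len 70
```

View pics/a5.png

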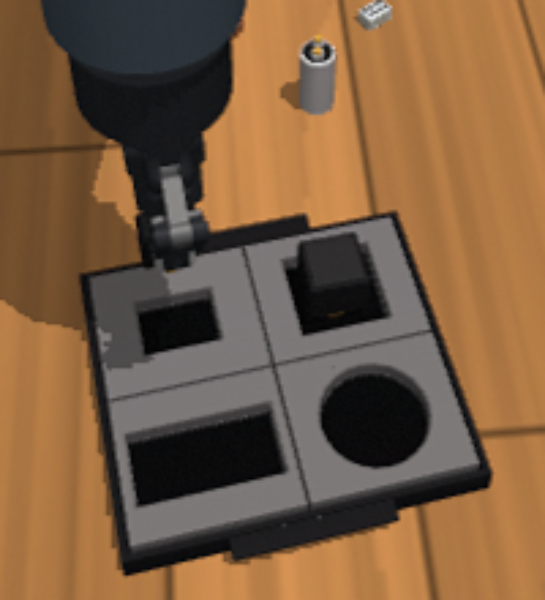

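The cube stands upright in its pocket at (335,270), with the blade visible below. Next: lower the small relay.

Request:
{"method": "step_arm", "body": {"rows": [-1,-1.5,10,0,-1,-1.5,25,0,-1,-1.5,42,0,-1,-1.5,56,0,-1,-1.5,64,0,-1,-1.5,67.5,0,-1,-1.5,67.5,0,-1,-1.5,67.5,0]}}

```text
time_s: 11.75
eef_pos: [466.8, -256.3, 202.6]
orientation: [[-0.988, -0.153, 0.001], [-0.153, 0.988, -0.0], [-0.001, -0.001, -1.0]]
ft_force: [0.7, -0.8, -0.7]
width: 18.4
gripper_force: 59.6
```

Request:
{"method": "step_arm", "body": {"rows": [0,0,0.5,0,0,0,1,0,0,0,1.5,0,0,0,1.5,0]}}

```text
time_s: 12.08
eef_pos: [466.5, -256.5, 201.0]
orientation: [[-0.988, -0.152, 0.001], [-0.152, 0.988, -0.0], [-0.001, -0.0, -1.0]]
ft_force: [-0.1, -0.4, -0.3]
width: 18.4
gripper_force: 59.6
```

Request:
{"method": "step_arm", "body": {"rows": [0,0,0.5,0,0,0,1,0,0,0,2,0,0,0,2,0]}}

```text
time_s: 12.42
eef_pos: [466.5, -256.4, 198.6]
orientation: [[-0.988, -0.152, -0.0], [-0.152, 0.988, 0.0], [0.0, 0.0, -1.0]]
ft_force: [-0.4, -0.7, -0.8]
width: 18.5
gripper_force: 59.6
```

Request:
{"method": "step_arm", "body": {"rows": [0,0,0,0,0,0,0,0,0,0,0,0,0,0,0,0,0,0,0,0], "claw": 0.0}}

```text
time_s: 12.83
eef_pos: [466.5, -256.4, 198.7]
orientation: [[-0.988, -0.152, -0.0], [-0.152, 0.988, 0.0], [0.0, 0.0, -1.0]]
ft_force: [-0.2, -1.0, 0.4]
width: 42.7
gripper_force: 0.0
```

Request:
{"method": "step_arm", "body": {"rows": [0,0,-5,0,0,0,-15,0,0,0,-30,0,0,0,-48,0,0,0,-62,0,0,0,-70,0,0,0,-74,0,0,0,-74,0]}}

```text
time_s: 13.5
eef_pos: [466.6, -256.5, 273.8]
orientation: [[-0.988, -0.152, 0.002], [-0.152, 0.988, -0.0], [-0.002, -0.001, -1.0]]
ft_force: [0.6, 0.3, 0.1]
width: 42.7
gripper_force: 0.0
```

```bash
python3 -c "
from plan import *
plan((675,63.5,280,8.8),(675,63.5,190,None))"
```

```text
t 13.5 [ 466.6 -256.5  273.8] close 98.8 w 42.7 j [-12.  17. -10.   0. -63. -69.] tilt [-0.002 -0.001 -1.   ]
(675, 63.5, 280) shift [-254.7  284.5   -6.2] roll 90.0 len 382
(675, 63.5, 190) shift [ 0.  0. 90.] roll 0.0 len 90
```

```bash
python3 -c "
from plan import *
plan((600,-52,280,148.8),(675,63.5,280,188.8))"
```

```text
t 13.5 [ 466.6 -256.5  273.8] close 98.8 w 42.7 j [-12.  17. -10.   0. -63. -69.] tilt [-0.002 -0.001 -1.   ]
(600, -52, 280) shift [-163.   181.7   -6.2] roll -50.0 len 244
(675, 63.5, 280) shift [-137.6   -4.3    0. ] roll -40.0 len 138
```

Request:
{"method": "step_arm", "body": {"rows": [-8,9,0,-3,-25,28,-1,-9,-48,54,-2,-16,-72,80,-3,-23,-96,107,-4,-30,-120,134,-5,-37,-144,160,-6,-44,-163,182,-6,-50], "claw": 0.6}}

```text
time_s: 14.17
eef_pos: [600.7, -49.5, 277.7]
orientation: [[-0.513, -0.859, -0.001], [-0.859, 0.513, 0.0], [0.001, 0.001, -1.0]]
ft_force: [0.2, -0.3, 0.7]
width: 68.1
gripper_force: 0.0
```

Request:
{"method": "step_arm", "body": {"rows": [-25,-1,0,-7,-50,-2,0,-14,-75,-3,0,-21,-100,-3,0,-28,-122,-4,0,-34,-134,-4,0,-38,-137,-4,0,-40,-137,-4,0,-40]}}

```text
time_s: 14.83
eef_pos: [674.4, 64.5, 276.7]
orientation: [[0.155, -0.988, -0.003], [-0.988, -0.155, -0.0], [0.0, 0.003, -1.0]]
ft_force: [-0.6, -0.3, -0.1]
width: 68.0
gripper_force: 0.0
```

Request:
{"method": "step_arm", "body": {"rows": [0,0,0,0,0,0,0,0]}}

```text
time_s: 15.0
eef_pos: [674.0, 62.9, 278.1]
orientation: [[0.151, -0.989, -0.001], [-0.989, -0.151, -0.0], [0.0, 0.001, -1.0]]
ft_force: [-0.2, -0.4, -0.9]
width: 68.5
gripper_force: 0.0
```

```bash
python3 -c "
from plan import *
plan((675,63.5,190,188.8))
im=snap('side')['frame'];cv2.imwrite('pics/a6.png',cv2.resize(im[120:300,300:500,::-1],(666,600)))"
```

```text
t 15.0 [674.   62.9 278.1] close -171.3 w 68.5 j [ 19.  32.  14.  -0. -72. -10.] tilt [ 0.     0.001 -1.   ]
(675, 63.5, 190) shift [-0.4 -1.1 88.1] roll -0.1 len 88
```

View pics/a6.png

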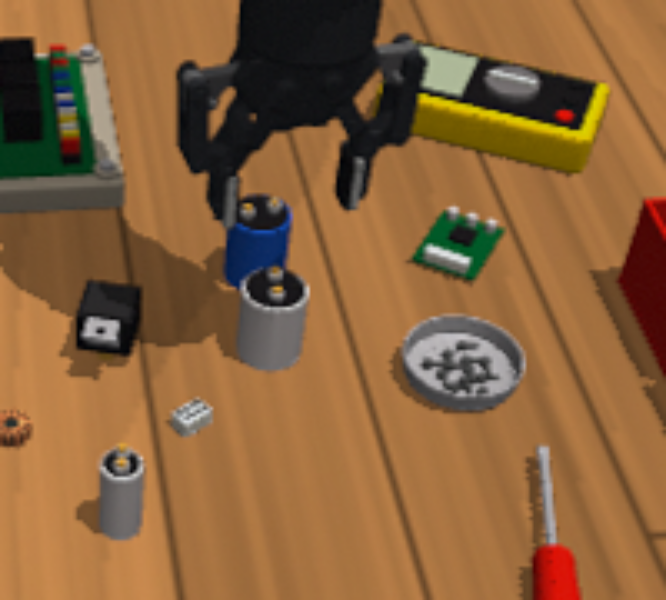

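Fingers straddle the bare can (top at 272,285), clear of the blue one at (258,240). Next: descend and grip.

Request:
{"method": "step_arm", "body": {"rows": [0,-1,10,0,0,-1,28,0,0,-1,48,0,0,-1,66,0,0,-1,78,0,0,-1,85,0,0,-1,87,0,0,-1,87,0]}}

```text
time_s: 15.72
eef_pos: [675.4, 63.4, 191.6]
orientation: [[0.152, -0.988, -0.0], [-0.988, -0.152, -0.0], [0.0, 0.0, -1.0]]
ft_force: [-0.3, -0.0, -0.5]
width: 68.6
gripper_force: 0.0
```

Request:
{"method": "step_arm", "body": {"rows": [0,0,0,0,0,0,0,0,0,0,0,0,0,0,0,0,0,0,0,0,0,0,0,0,0,0,0,0], "claw": -1}}

```text
time_s: 16.3
eef_pos: [675.7, 63.6, 193.3]
orientation: [[0.153, -0.988, 0.003], [-0.988, -0.153, 0.0], [0.0, -0.003, -1.0]]
ft_force: [-1.1, 0.3, 5.4]
width: 40.8
gripper_force: 61.2
```

Request:
{"method": "step_arm", "body": {"rows": [0,0,-5,0,0,0,-15,0,0,0,-30,0,0,0,-48,0,0,0,-68,0,0,0,-84,0,0,0,-94,0,0,0,-100,0]}}

```text
time_s: 16.97
eef_pos: [675.4, 63.5, 293.6]
orientation: [[0.152, -0.988, 0.002], [-0.988, -0.152, 0.001], [-0.0, -0.002, -1.0]]
ft_force: [0.5, 0.3, -0.4]
width: 40.3
gripper_force: 60.6
```

Request:
{"method": "step_arm", "body": {"rows": [0,0,0,0,0,0,0,0]}}

```text
time_s: 17.13
eef_pos: [675.1, 63.6, 291.0]
orientation: [[0.152, -0.988, -0.001], [-0.988, -0.152, 0.0], [-0.0, 0.001, -1.0]]
ft_force: [0.3, -0.5, -1.6]
width: 40.4
gripper_force: 60.7
```

```bash
python3 -c "
from plan import *
plan((572.6,-322.5,290,188.8))"
```

```text
t 17.1333 [675.1  63.6 291. ] close -171.2 w 40.4 j [ 19.  32.  16.  -0. -74. -10.] tilt [-0.     0.001 -1.   ]
(572.6, -322.5, 290) shift [366.  160.1   1. ] roll -0.0 len 399
```

Request:
{"method": "step_arm", "body": {"rows": [10,4,0,0,35,15,0,0,70,31,0,0,107,47,0,0,144,63,0,0,181,79,0,0,218,95,0,0,255,112,0,0]}}

```text
time_s: 17.8
eef_pos: [602.1, -207.6, 290.5]
orientation: [[0.152, -0.988, -0.002], [-0.988, -0.152, 0.0], [-0.001, 0.002, -1.0]]
ft_force: [1.3, -0.8, -0.4]
width: 40.9
gripper_force: 60.7
```

Request:
{"method": "step_arm", "body": {"rows": [34,14,0,0,66,29,0,0,90,39,0,0,105,46,0,0,111,48,1,0,111,48,1,0,111,48,1,0]}}

```text
time_s: 18.38
eef_pos: [572.7, -322.5, 289.7]
orientation: [[0.152, -0.988, -0.002], [-0.988, -0.152, 0.001], [-0.001, 0.001, -1.0]]
ft_force: [-1.0, -0.6, -1.6]
width: 40.4
gripper_force: 60.7
```

```bash
python3 -c "
from plan import *
plan((572.6,-322.5,202.5,188.8))"
```

```text
t 18.3833 [ 572.7 -322.5  289.7] close -171.3 w 40.4 j [-16.  30.  12.  -0. -72.  25.] tilt [-0.001  0.001 -1.   ]
(572.6, -322.5, 202.5) shift [ 0.   0.1 87.2] roll -0.1 len 87
```

Request:
{"method": "step_arm", "body": {"rows": [0,0,10,0,0,0,28,0,0,0,48,0,0,0,66,0,0,0,77,0,0,0,83,0,0,0,85,0,0,0,85,0]}}

```text
time_s: 19.05
eef_pos: [573.2, -322.3, 205.7]
orientation: [[0.153, -0.988, -0.0], [-0.988, -0.153, -0.0], [0.0, 0.0, -1.0]]
ft_force: [-0.5, -0.3, -1.3]
width: 40.3
gripper_force: 60.7
```

Request:
{"method": "step_arm", "body": {"rows": [0,0,0.5,0,0,0,1,0,0,0,1.5,0,0,0,1.5,0]}}

```text
time_s: 19.38
eef_pos: [573.0, -322.7, 204.7]
orientation: [[0.152, -0.988, 0.001], [-0.988, -0.152, -0.0], [0.0, -0.001, -1.0]]
ft_force: [-0.4, 0.2, -1.7]
width: 40.7
gripper_force: 60.7
```

Request:
{"method": "step_arm", "body": {"rows": [0,0,0.5,0,0,0,1,0,0,0,2,0,0,0,2,0]}}

```text
time_s: 19.72
eef_pos: [573.0, -322.7, 202.3]
orientation: [[0.152, -0.988, 0.0], [-0.988, -0.152, -0.0], [0.0, -0.0, -1.0]]
ft_force: [0.6, -0.4, -0.8]
width: 40.5
gripper_force: 60.9
```

Request:
{"method": "step_arm", "body": {"rows": [0,0,0,0,0,0,0,0,0,0,0,0,0,0,0,0,0,0,0,0], "claw": 0.5}}

```text
time_s: 20.13
eef_pos: [573.0, -322.6, 202.2]
orientation: [[0.152, -0.988, 0.0], [-0.988, -0.152, -0.0], [0.0, -0.0, -1.0]]
ft_force: [-0.6, -0.2, 0.5]
width: 64.2
gripper_force: 0.0
```

Request:
{"method": "step_arm", "body": {"rows": [0,0,-5,0,0,0,-15,0,0,0,-30,0,0,0,-48,0,0,0,-66,0,0,0,-78,0,0,0,-85,0,0,0,-85,0]}}

```text
time_s: 20.8
eef_pos: [573.3, -322.8, 290.0]
orientation: [[0.153, -0.988, 0.004], [-0.988, -0.153, -0.002], [0.002, -0.004, -1.0]]
ft_force: [0.1, -0.6, 0.9]
width: 64.0
gripper_force: 0.0
```

```bash
python3 -c "
from plan import *
plan((508,-120,285,146),(444.6,76.9,285,104.4))"
```

```text
t 20.8 [ 573.3 -322.8  290. ] close -171.2 w 64.0 j [-16.  30.  12.   0. -72.  25.] tilt [ 0.002 -0.004 -1.   ]
(508, -120, 285) shift [-210.4   33.6    5. ] roll 42.8 len 213
(444.6, 76.9, 285) shift [-127.8  162.7    0. ] roll 41.6 len 207
```

Request:
{"method": "step_arm", "body": {"rows": [-8,1,0,2,-30,5,1,7,-62,10,2,13,-98,16,3,20,-134,21,4,27,-168,27,5,33,-196,31,5,39,-210,34,5,43], "claw": 0.2}}

```text
time_s: 21.47
eef_pos: [506.0, -117.7, 281.6]
orientation: [[-0.566, -0.825, -0.001], [-0.825, 0.566, 0.001], [0.0, 0.002, -1.0]]
ft_force: [-0.1, 0.5, -0.8]
width: 51.0
gripper_force: 0.0
```

Request:
{"method": "step_arm", "body": {"rows": [-18,23,0,6,-38,48,0,12,-60,76,0,19,-82,104,0,26,-104,132,0,33,-120,152,0,38,-127,162,0,41,-128,163,0,41.5]}}

```text
time_s: 22.13
eef_pos: [443.5, 79.2, 281.8]
orientation: [[-0.969, -0.246, -0.001], [-0.246, 0.969, 0.0], [0.001, 0.0, -1.0]]
ft_force: [0.7, 0.2, -0.2]
width: 51.1
gripper_force: 0.0
```

Request:
{"method": "step_arm", "body": {"rows": [0,0,0,0,0,0,0,0,0,0,0,0]}}

```text
time_s: 22.38
eef_pos: [444.7, 76.5, 281.9]
orientation: [[-0.969, -0.246, -0.001], [-0.246, 0.969, -0.0], [0.001, -0.0, -1.0]]
ft_force: [-0.6, 0.6, 0.1]
width: 51.0
gripper_force: 0.0
```

```bash
python3 -c "
from plan import *
plan((444.6,76.9,188,104.4))
im=snap('side')['frame'];cv2.imwrite('pics/a7.png',cv2.resize(im[150:460,210:420,::-1],(406,600)))"
```

```text
t 22.3833 [444.7  76.5 281.9] close 104.3 w 51.0 j [  30.    8.  -21.    0.  -61. -106.] tilt [ 0.001 -0.    -1.   ]
(444.6, 76.9, 188) shift [ 0.   0.4 93.9] roll -0.1 len 94
```

View pics/a7.png

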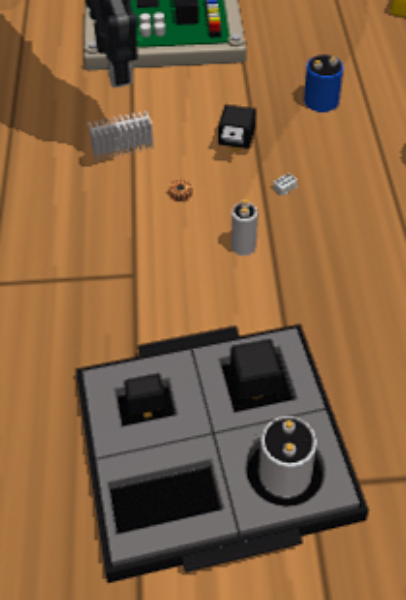

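All three parts stand upright: small relay (147,398), cube (258,370) and can (288,455). The gripper is over the heat sink at (122,130).

Request:
{"method": "step_arm", "body": {"rows": [0,0.5,10,0,0,0.5,28,0,0,0.5,48,0,0,0.5,68,0,0,0.5,82,0,0,0.5,90,0,0,0.5,92.5,0,0,0.5,92.5,0]}}

```text
time_s: 23.1
eef_pos: [444.6, 77.4, 189.5]
orientation: [[-0.969, -0.246, -0.001], [-0.246, 0.969, -0.001], [0.001, -0.0, -1.0]]
ft_force: [1.3, -0.6, -0.7]
width: 51.0
gripper_force: 0.0
```

Request:
{"method": "step_arm", "body": {"rows": [0,0,0,0,0,0,0,0,0,0,0,0,0,0,0,0,0,0,0,0,0,0,0,0,0,0,0,0], "claw": -1}}

```text
time_s: 23.68
eef_pos: [445.0, 78.0, 190.8]
orientation: [[-0.969, -0.247, 0.002], [-0.247, 0.969, 0.001], [-0.002, 0.0, -1.0]]
ft_force: [-0.4, 0.2, 6.6]
width: 22.5
gripper_force: 59.6
```

Request:
{"method": "step_arm", "body": {"rows": [0,0,-5,0,0,0,-15,0,0,0,-30,0,0,0,-48,0,0,0,-68,0,0,0,-84,0,0,0,-94,0,0,0,-94,0]}}

```text
time_s: 24.35
eef_pos: [445.0, 78.0, 286.1]
orientation: [[-0.969, -0.247, 0.004], [-0.247, 0.969, 0.002], [-0.005, 0.001, -1.0]]
ft_force: [0.2, 0.0, -1.1]
width: 22.8
gripper_force: 58.8
```

```bash
python3 -c "
from plan import *
plan((479,-337,285,98.8))"
```

```text
t 24.35 [445.   78.  286.1] close 104.3 w 22.8 j [  30.    8.  -20.    0.  -62. -106.] tilt [-0.005  0.001 -1.   ]
(479, -337, 285) shift [  69.5 -410.6    1.1] roll 5.5 len 416
```

Request:
{"method": "step_arm", "body": {"rows": [2,-10,0,0,6,-37,0,0,12,-74,0,0,18,-111,0,0,25,-148,0,0,31,-185,0,0,37,-222,0,0,44,-260,0,0]}}

```text
time_s: 25.02
eef_pos: [465.0, -187.1, 282.5]
orientation: [[-0.969, -0.246, -0.002], [-0.246, 0.969, 0.001], [0.002, 0.001, -1.0]]
ft_force: [1.0, 0.2, -0.6]
width: 22.8
gripper_force: 58.9
```

Request:
{"method": "step_arm", "body": {"rows": [6,-36,0,1,12,-72,0,2,18,-105,0,3,22,-131,0,4,25,-146,0,5,25.5,-150.5,0,5.5,25.5,-150.5,0,5.5,25.5,-150.5,0,5.5]}}

```text
time_s: 25.68
eef_pos: [477.8, -336.9, 282.7]
orientation: [[-0.988, -0.152, -0.002], [-0.152, 0.988, 0.001], [0.001, 0.001, -1.0]]
ft_force: [0.2, 0.8, -0.2]
width: 22.4
gripper_force: 58.9
```

Request:
{"method": "step_arm", "body": {"rows": [0,0,0,0,0,0,0,0]}}

```text
time_s: 25.85
eef_pos: [478.3, -336.2, 283.7]
orientation: [[-0.988, -0.154, -0.0], [-0.154, 0.988, 0.0], [0.0, 0.0, -1.0]]
ft_force: [-0.1, 0.3, 0.5]
width: 22.6
gripper_force: 58.9
```

```bash
python3 -c "
from plan import *
plan((479,-337,200,98.8))
im=snap('side')['frame'];cv2.imwrite('pics/a8.png',cv2.resize(im[240:480,220:420,::-1],(500,600)))"
```

```text
t 25.85 [ 478.3 -336.2  283.7] close 98.9 w 22.6 j [-20.  22.  -1.  -0. -67. -61.] tilt [ 0.  0. -1.]
(479, -337, 200) shift [-0.6 -0.9 83.7] roll 0.1 len 84
```

View pics/a8.png

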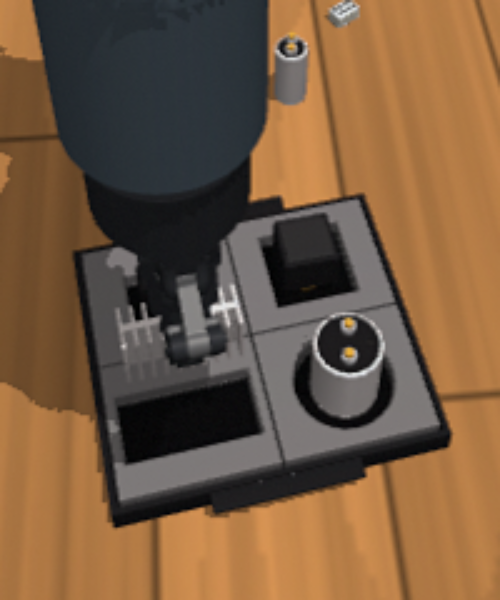

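The sink is held level above the long pocket, but its ends at (118,…) and (242,…) look slightly off-centre of the finger. I'll check this by projection before lowering.

```bash
python3 - <<'E'
from plan import *
s=snap('side');u=np.array([.988,.153])
for z in(93,129):
  for e in(-32,32):
    for w in(-12,12):
      p=np.array([478.3,-336.2])+e*u+w*np.array([-u[1],u[0]]);q=proj(s,(*p,z));print(z,e,w,((q-[220,240])*2.5).round())
E
```

```text
93 -32 -12 [129. 380.]
93 -32 12 [122. 341.]
93 32 -12 [245. 355.]
93 32 12 [235. 317.]
129 -32 -12 [124. 347.]
129 -32 12 [117. 307.]
129 32 -12 [244. 321.]
129 32 12 [234. 282.]
```

Request:
{"method": "step_arm", "body": {"rows": [-0.5,-1,10,0,-0.5,-1,28,0,-0.5,-1,48,0,-0.5,-1,65,0,-0.5,-1,75,0,-0.5,-1,80,0,-0.5,-1,82,0,-0.5,-1,82,0]}}

```text
time_s: 26.62
eef_pos: [479.1, -338.1, 201.8]
orientation: [[-0.988, -0.153, 0.0], [-0.153, 0.988, -0.0], [-0.0, -0.0, -1.0]]
ft_force: [0.1, 0.6, -0.3]
width: 22.7
gripper_force: 58.9
```

Request:
{"method": "step_arm", "body": {"rows": [0,0,0.5,0,0,0,1,0,0,0,1.5,0,0,0,1.5,0]}}

```text
time_s: 26.95
eef_pos: [479.0, -338.1, 200.6]
orientation: [[-0.988, -0.152, 0.001], [-0.152, 0.988, -0.0], [-0.001, -0.0, -1.0]]
ft_force: [-0.4, 0.2, -1.2]
width: 22.6
gripper_force: 58.9
```

Request:
{"method": "step_arm", "body": {"rows": [0,0,0.5,0,0,0,0.5,0,0,0,0.5,0]}}

```text
time_s: 27.2
eef_pos: [479.0, -338.1, 199.9]
orientation: [[-0.988, -0.152, 0.0], [-0.152, 0.988, -0.0], [-0.0, -0.0, -1.0]]
ft_force: [-0.4, 0.1, -0.0]
width: 22.3
gripper_force: 59.0
```

Request:
{"method": "step_arm", "body": {"rows": [0,0,0,0,0,0,0,0,0,0,0,0,0,0,0,0,0,0,0,0], "claw": 0.1}}

```text
time_s: 27.62
eef_pos: [478.9, -338.1, 199.7]
orientation: [[-0.988, -0.152, -0.0], [-0.152, 0.988, -0.0], [0.0, 0.0, -1.0]]
ft_force: [0.2, -0.1, -0.5]
width: 46.9
gripper_force: 0.0
```

Request:
{"method": "step_arm", "body": {"rows": [0,0,-5,0,0,0,-15,0,0,0,-35,0,0,0,-60,0,0,0,-90,0,0,0,-115,0,0,0,-130,0,0,0,-130,0]}}

```text
time_s: 28.28
eef_pos: [479.5, -338.7, 335.4]
orientation: [[-0.988, -0.153, 0.008], [-0.153, 0.988, -0.005], [-0.007, -0.006, -1.0]]
ft_force: [0.4, -0.5, 0.1]
width: 47.3
gripper_force: 0.0
```

Request:
{"method": "step_arm", "body": {"rows": [15,-5,0,0,45,-18,0,0,75,-35,0,0,105,-52,0,0,130,-70,0,0,145,-80,0,0,150,-85,0,0,150,-85,0,0]}}

```text
time_s: 28.95
eef_pos: [342.0, -445.9, 329.3]
orientation: [[-0.989, -0.15, -0.001], [-0.15, 0.989, 0.001], [0.001, 0.001, -1.0]]
ft_force: [1.0, -0.0, -0.5]
width: 47.0
gripper_force: 0.0
```

```bash
python3 -c "
from h import *
a=snap('side')['frame'][170:480,220:460,::-1];b=snap('top')['frame'][160:340,230:530,::-1]
im=np.zeros((600,800,3),np.uint8);im[:420,:325]=cv2.resize(a,(325,420));im[:285,325:]=cv2.resize(b,(475,285));cv2.imwrite('pics/a9.png',im)"
```

```text
(no output)
```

View pics/a9.png

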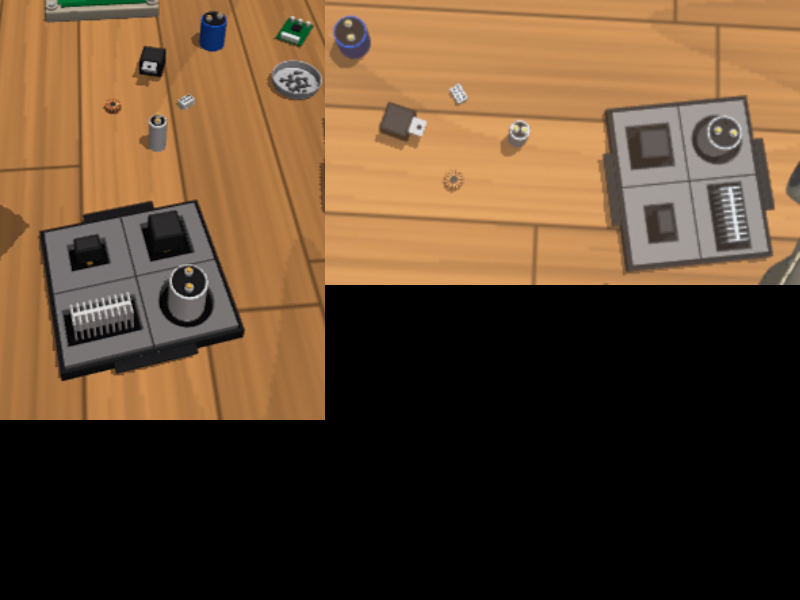

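All four parts stand upright in their own pockets: cube (167,233), small relay (88,250), can (188,293) and sink (102,315) in the side view. The tab relay, slim can and blue can have not moved, and the arm is clear.

```bash
python3 -c "
from station import order
print(order.job_done())"
```

```text
the job is handed in; nothing more can be done
None
```

The job is handed in: the cube relay, small relay, fat capacitor and heat sink each stand upright in their own pocket, the parts for other jobs were left where they stood, and it took about 29 s of the 104 s allowed.

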